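Put the plane iron away in the roll-top bin

ROBOT

A 7-joint arm with a two-finger parallel gripper is mounted at the origin on the work surface. World frame = base frame: x ahead of the robot, y to its left, z up, the work surface at z = 0. Lengths are in m, angles in rad, forces in N, time in s.
With the tool pointing down it reaches from about 0.425 to 0.875 m from the base axis. Payload 4.7 kg.
Tool frame: the origin (TCP) lies at the very end of the fingers, on their centre line; the grasp point (between the pads) lies 19 mm behind it (r.grip_depth is the z of the grasp point in the tool frame, in m); z points along the fingers, x is the direction in which the jaws open and shut, and the axes are right-handed (so a half turn about z gives the same grasp; the last joint's range is limited). The gripper opens to 87 mm and grips with 3 to 60 N. Pads are 19 mm wide; open, the fingers measure 117 mm over their backs; the gripper's body (75 mm by 190 mm) begins 51 mm behind the grasp point.
Start: joints at [1.166, 0.321, -0.07, 1.45, 0.023, 1.371, -0.057], TCP at [0.264, -0.594, 0.223] pointing down, gripper open.
Joint ranges: [-2.86, 2.86], [-0.3, 2.09], [-1.38, 1.24], [0.06, 2.45], [-1.56, 4.7], [0.09, 2.05], [-2.69, 2.69]. Speed limits (rad/s): [2.57, 2.57, 3.14, 3.14, 3.14, 3.14, 3.14].

INTERFACE

Orientations are given as a unit quaternion [w, x, y, z].
In Python, from rig import r gives the robot as it stands.
- The arm moves only by the shell command python3 -m jog 'ROWS' [OPENING]. ROWS is a JSON object of lists of equal length, an entry for each row: "offset": the shift along the tool's x, y, z in mm, a list of three; "yaw": the turn about the tool's z in degrees. In form: {"offset": [[dx, dy, dz], ...], "yaw": [yaw, ...]}. A call has 1 to 20 rows; each row is the pose to reach, as a shift and turn from the pose commanded when the call began, along the tool's axes at that moment; what a row does not reach only later rows make up. A row lasts 1/12 s, in which the tool goes at most 41.7 mm and 7.16 degrees, less where a joint would pass 70% of its speed; a pose out of reach is approached as far as the arm can. A call with a gripper value outside its range is refused whole. OPENING is the opening, from -1 (shut) to 1 (fully open), so that 0 is half open, set as the call begins (- or left out, the last holds). The fingers move at their own pace and stop on an object; the grip force is fixed at half the most. Time passes only in rows, so rows that repeat a pose let the fingers close. It gives the time, the measured TCP pose, the force and the opening at its end, in the units of the state.
- r.get_state(): the state, without advancing time (a new reading comes with each control period).
- r.capture(name): name is "scene" or "top" or "wrist"; returns (picture, depth): 420x560x3 uint8, red, green, blue; 420x560 float32, m along the optical axis (not along the pixel's ray), 0 where there is no reading.
- r.get_calibration(name): a dict with "intrinsics" (3x3 intrinsics, pixels), "rvec" (rotation vector, rad) and "tvec" (3), from world to camera coordinates, as OpenCV has them. Camera axes: x right, y down, z forward; pixel columns grow to the right and rows downward; lengths in m; the calibration is good to about 2 mm. The wrist camera is an equidistant fisheye: a pixel r from the principal point sees the ray r / f radians off the axis. A picture is of the moment at which its call begins: read the wrist's pose just before it. get_calibration takes no time and is no camera call; for the wrist camera it gives the pose at the moment of the call.
- r.sign_off(): hands the job in, once; it reports no verdict.
The state is a dict: "time": time; "joints": joint angles; "dq": joint speeds; "effort": joint torques, N m; "tcp_pos": TCP position; "ee_rot": TCP orientation; "contact_force": force on the tool from outside, world axes, zero at the start; "moment": the same for the moment, N m; "opening": finger opening in m.
Only numpy, scipy, OpenCV 4.12 (cv2) and the standard library are available. Lean on these libraries where they do the work, as an engineer would, in place of code of your own. Each camera call takes 0.05 s, during which the arm holds its last target.

TASK

Put the plane iron away in the roll-top tool bin: roll the slatted cover right back by its pull bar, lay the iron flat along the wooden rest inside with its notch over the brass pin, pushed in so that the pin stands at the closed end of the notch, then let go and roll the cover fully shut. Leave the figurine, pen pot, gift box and honing stone where they stand.

Things in the scene. Friction and masses are not known exactly. Their poses are not given: they have to be found in the camera images.
- bin: Roll-top tool bin, fixed: 336 mm deep (x), 310 wide (y), 233 high; green end cheeks and rear hood, slatted wood cover. Origin: centre of its underside; z up, x from its front (facing the robot) to its back. Cheeks: half discs of radius 168 about a level axis along y, 65 mm above the origin; 290 mm clear between them. Floor top at z 12; front sill at x -165 to -155, top at z 58.
- cover (a joint): Angle (rad) of the slatted cover about the bin's axis (along y, 65 mm above the bin's origin): 0 fully shut, 1.5 fully back under the hood. A curved shell of outer radius 153 mm about that axis. Friction (about 0.4 N m) keeps it where it is left; found up to a third open.
- bar (a point): Centre of the cover's steel pull bar: 12 mm thick, 140 long along bin y, on a post 66 mm either side, 19 mm gap behind it to the shell. At cover angle a it is at bin x = -178 cos(a+0.279), z = 65 + 178 sin(a+0.279) mm. Push it from the front towards the back to open; hook it from behind, then press it down from above, to shut. Rear hood starts 11 degrees behind the fully open bar.
- pin (a point): Foot of the brass pin on top of the wooden rest, at bin x = -22 mm, y = 0, 34 mm above the counter. Pin 8 mm in diameter, rising 12 mm above the rest. Rest: block 30 mm wide (narrower than the iron), bin x from -120 to 0 mm, top 34 mm above the counter. Axes as the bin's: the iron lies along x, notched end towards +x (the back).
- iron_center (a point): Centre (half-way up) of the plane iron: dark steel blade 110 mm long (x), 44 wide (y), 8 thick, about 0.26 kg, lying flat on the counter left or right of the bin, brass patch on its upper face. Notched end at +x, bright bevelled cutting edge at -x.
- notch (a point): Point on the iron's underside where the pin's foot belongs: 37 mm from the iron's centre along its +x, 4 mm below it; axes as the iron's. The notch is 14 mm wide, 24 deep, open at the iron's +x end; its closed end is 6 mm behind this point.
- figurine: Loose red figurine, 80 mm across, 110 mm tall, on the other side of the bin from the iron. Bystander. Origin: centre of its underside.
- pen_pot: Loose clear pot of pens, 84 mm across, pot 95 mm, pens 135 mm tall, to one side of the bin. Bystander. Origin: centre of its underside.
- gift_box: Loose pink gift box, 114 by 94 mm, 68 mm tall, on the other side of the bin from the pen pot. Bystander. Origin: centre of its underside.
- stone: Loose honing stone on a wooden base, 150 (x) by 42 by 24 mm tall, on the bin's floor by the left cheek (bin y about +112 mm), under the cover. Bystander. Origin: centre of its underside.
Mind the look-alikes: they are no part of the job. Of the things that look like the part that bears iron_center, the middle-sized one is meant.

How it is judged:
On the way, in this order (a step that is already met when the one before it is completed fails the run):
1. the cover is rolled right back (value of joint cover above 1.2 rad), for 0.2 s.
2. the iron lies flat on the rest, notch over the pin, let go (horizontal distance between notch and pin below 0.009 m and z of notch in the frame of pin between -0.004 and 0.003 m and angle between the x axis of notch and the x axis of pin, either way round below 0.14 rad and angle between notch's own z axis and vertical below 0.06 rad and contact force between the fingers and iron below 0.1 N), for 0.3 s.
At the end, for the whole second after the job is handed in: The cover is shut (joint below 0.06 rad), and the iron lies flat on the rest (within 0.06 rad of level, underside within 3 mm of the rest's top), along it within 0.14 rad, the pin within 9 mm of its place at the closed end of the notch (horizontal distance between notch and pin below 0.009 m and z of notch in the frame of pin between -0.004 and 0.003 m and angle between the x axis of notch and the x axis of pin, either way round below 0.14 rad and angle between notch's own z axis and vertical below 0.06 rad and value of joint cover below 0.06 rad); the robot touches nothing.
It fails at once if the figurine is shifted by more than 30 mm or tipped (distance of figurine from where it was at the start of the episode above 0.03 m or angle between figurine's own z axis and vertical above 0.35 rad).
It fails at once if the pen pot is shifted by more than 30 mm or tipped (distance of pen_pot from where it was at the start of the episode above 0.03 m or angle between pen_pot's own z axis and vertical above 0.35 rad).
It fails at once if the gift box is shifted by more than 30 mm or tipped (distance of gift_box from where it was at the start of the episode above 0.03 m or angle between gift_box's own z axis and vertical above 0.35 rad).
It fails at once if the honing stone is shifted by more than 30 mm or tipped (distance of stone from where it was at the start of the episode above 0.03 m or angle between stone's own z axis and vertical above 0.35 rad).
It also fails if it takes over 72 s, if anything falls off the work surface, if the arm or the gripper's body presses on something with over 40 N, if the wrist force passes 120 N, or if a joint passes its speed limit or range.

## Working session

There is one attempt and no reset: what is moved stays moved. The work goes in short steps, Python scripts to look and compute and a shell command to move; the robot and the scene stay as the last step left them, time stands still between calls to the robot, and variables do not carry over. Pictures are saved under pics/ and viewed, and the job is handed in when it is done.

```bash
ls; mkdir -p pics
python3 - <<'E'
from rig import r
import cv2,numpy as np
s=r.get_state();print(s)
for n in("scene","top","wrist"):
    p,d=r.capture(n);cv2.imwrite(f"pics/{n}0.png",p[:,:,::-1]);np.save(f"pics/{n}0.npy",d)
    c=r.get_calibration(n);print(n,c)
E
```

```text
pics
{'time': 0.0, 'joints': array([ 1.16610366,  0.3218392 , -0.07011513,  1.4516722 ,  0.02260242,
        1.3707885 , -0.05687238]), 'dq': array([-0.00023339,  0.00024566, -0.00022617,  0.0005175 ,  0.00070416,
        0.00047056,  0.00019618]), 'effort': array([ 2.99601033e-04, -4.91286242e+01, -4.04215157e-01, -3.12530386e+01,
       -6.40545739e-02,  4.34926932e-02,  1.50933452e-04]), 'tcp_pos': array([ 0.26407432, -0.59333668,  0.22145263]), 'ee_rot': array([-4.84274142e-04,  8.38670486e-01, -5.44638316e-01, -8.28661649e-04]), 'contact_force': array([-0.13904088,  0.30808897,  0.82148155]), 'moment': array([-0.02616119, -0.02379762, -0.0381868 ]), 'opening': 0.08742480715825711}
scene {'intrinsics': array([[546.53724686,   0.        , 280.08045289],
       [  0.        , 546.53724686, 196.4244762 ],
       [  0.        ,   0.        ,   1.        ]]), 'rvec': array([ 1.54682223, -2.49453462,  0.42037155]), 'tvec': array([0.20641875, 0.46057247, 1.35933143])}
top {'intrinsics': array([[485.37561627,   0.        , 267.72237284],
       [  0.        , 485.37561627, 207.91066755],
       [  0.        ,   0.        ,   1.        ]]), 'rvec': array([ 2.20971827, -2.14503743,  0.10157183]), 'tvec': array([-0.03658563,  0.4879695 ,  1.22433915])}
wrist {'intrinsics': array([[325.1922621 ,   0.        , 276.06465802],
       [  0.        , 325.1922621 , 211.83009062],
       [  0.        ,   0.        ,   1.        ]]), 'rvec': array([-2.43992055,  1.58549169,  0.21460645]), 'tvec': array([-0.64891948, -0.03222193,  0.38901326])}
```

View pics/scene0.png

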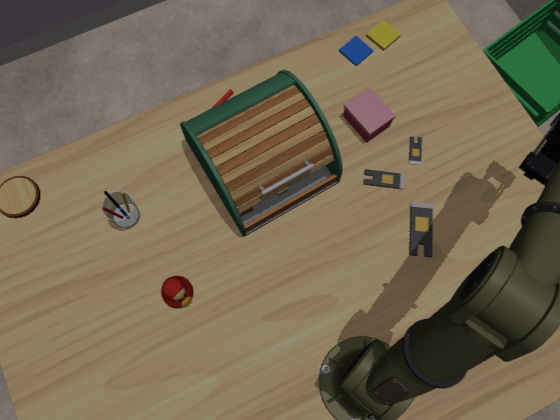

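View pics/top0.png

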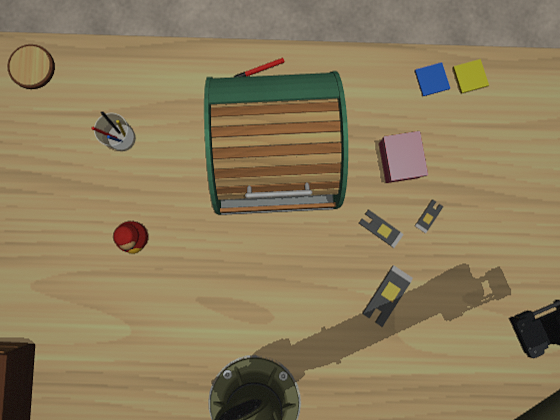

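View pics/wrist0.png

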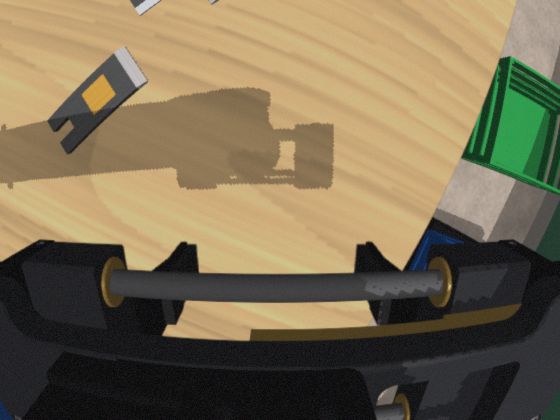

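In the top view, three things could be the iron: the large one at (388,296), the middle one at (380,229) and the small one at (429,216). The middle one fits the description, so I'll measure all three and check it in a crop.

```bash
cat > h.py <<'E'
import cv2,numpy as np
from rig import r
def pts(n,d,c=None):
    c=c or r.get_calibration(n);K=c["intrinsics"]
    v,u=np.mgrid[0:d.shape[0],0:d.shape[1]].astype(float)
    R=cv2.Rodrigues(c["rvec"])[0]
    if n=="wrist":
        x=(u-K[0,2])/K[0,0];y=(v-K[1,2])/K[1,1];t=np.hypot(x,y)+1e-12
        m=np.tan(np.minimum(t,1.5))/t; x=x*m;y=y*m
    else: x=(u-K[0,2])/K[0,0];y=(v-K[1,2])/K[1,1]
    P=np.stack([x*d,y*d,d],-1)-c["tvec"]
    return P@R
def proj(n,X,c=None):
    c=c or r.get_calibration(n);K=c["intrinsics"];R=cv2.Rodrigues(c["rvec"])[0]
    p=R@np.asarray(X)+c["tvec"]
    if n=="wrist":
        h=np.hypot(p[0],p[1]);t=np.arctan2(h,p[2]);q=p[:2]/h*t
    else:q=p[:2]/p[2]
    return q*K[0,0]+K[:2,2]
E
python3 - <<'E'
from h import *
from scipy import ndimage
for n in("top","scene"):
    im=cv2.imread(f"pics/{n}0.png");P=pts(n,np.load(f"pics/{n}0.npy"))
    hsv=cv2.cvtColor(im,cv2.COLOR_BGR2HSV)
    X=P[...,0];Y=P[...,1];Z=P[...,2]
    m=(Z>0.003)&(Z<0.016)&(X>.15)&(X<.9)&(Y<-.1)&(Y>-.6)
    m=ndimage.binary_opening(m)
    l,k=ndimage.label(m)
    for i in range(1,k+1):
        q=l==i
        if q.sum()<60: continue
        pp=P[q];v,u=np.where(q)
        rr=cv2.minAreaRect((pp[:,:2]*1000).astype(np.float32))
        print(n,q.sum(),u.mean().round(),v.mean().round(),rr,np.median(pp[:,2]))
        yl=q&(hsv[...,0]>15)&(hsv[...,0]<35)&(hsv[...,1]>150)&(hsv[...,2]>120)
        print('  patch',P[yl].mean(0) if yl.any() else None)
        print('  table z near',np.median(Z[(abs(X-pp[:,0].mean())<.1)&(abs(Y-pp[:,1].mean())<.1)]))
im=cv2.imread("pics/top0.png");cv2.imwrite("pics/crop.png",cv2.resize(im[180:330,340:460],None,fx=4,fy=4,interpolation=2))
cv2.imwrite("pics/bin.png",cv2.resize(im[50:240,180:380],None,fx=3,fy=3,interpolation=2))
E
```

```text
top 794 432.0 78.0 ((851.3564453125, -450.4163513183594), (78.22562408447266, 81.54105377197266), 18.87973976135254) 0.008616300178288662
  patch None
  table z near 0.0015928183522529948
top 698 470.0 76.0 ((861.8241577148438, -550.7149047851562), (79.30215454101562, 80.26675415039062), 19.26060676574707) 0.012357995612043544
  patch [ 0.85919437 -0.55058     0.01221335]
  table z near 0.0018583046687326485
top 223 315.0 199.0 ((518.1897583007812, -143.97950744628906), (22.267013549804688, 89.2614517211914), 4.780982494354248) 0.012238698912003854
  patch None
  table z near 0.1272010618436481
top 351 428.0 217.0 ((483.1510314941406, -440.6101379394531), (37.82423400878906, 83.97505187988281), 56.85467529296875) 0.0069472167162998935
  patch [ 0.47561397 -0.43738221  0.00731428]
  table z near 0.00128748355167078
top 697 382.0 229.0 ((446.76043701171875, -315.81549072265625), (112.28646850585938, 47.67934799194336), 54.27001953125) 0.008796344438785596
  patch [ 0.44095002 -0.33359662  0.00775456]
  table z near 0.0012561583108400695
top 1246 388.0 294.0 ((274.5676574707031, -335.11
[... 700 characters left out ...]
28009796142578) 0.006562016140016695
  patch [ 0.47908459 -0.43266649  0.00840535]
  table z near 8.887017211399818e-06
scene 319 316.0 177.0 ((531.57421875, -143.74179077148438), (36.741153717041016, 87.89582061767578), 4.487087726593018) 0.011314436241478149
  patch None
  table z near 0.13925382880125495
scene 444 387.0 178.0 ((443.0193176269531, -317.8710021972656), (105.471435546875, 49.961219787597656), 56.22842788696289) 0.007330246609351741
  patch None
  table z near 7.802524199062814e-05
scene 1020 421.0 228.0 ((273.1232604980469, -331.1045837402344), (60.780941009521484, 150.97959899902344), 57.79138946533203) 0.009796927296367459
  patch None
  table z near 0.00042262493425987744
```

View pics/crop.png

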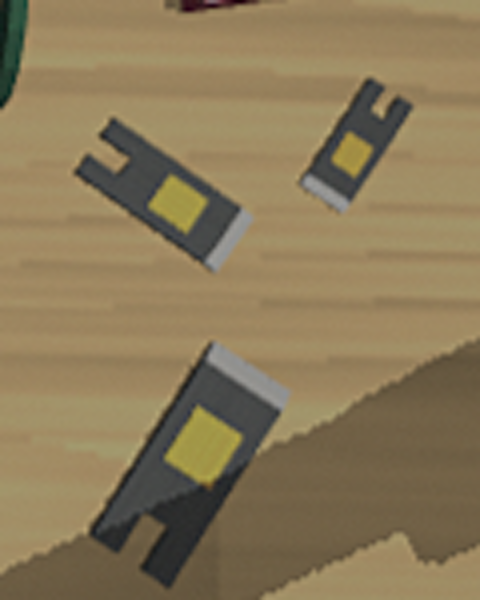

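View pics/bin.png

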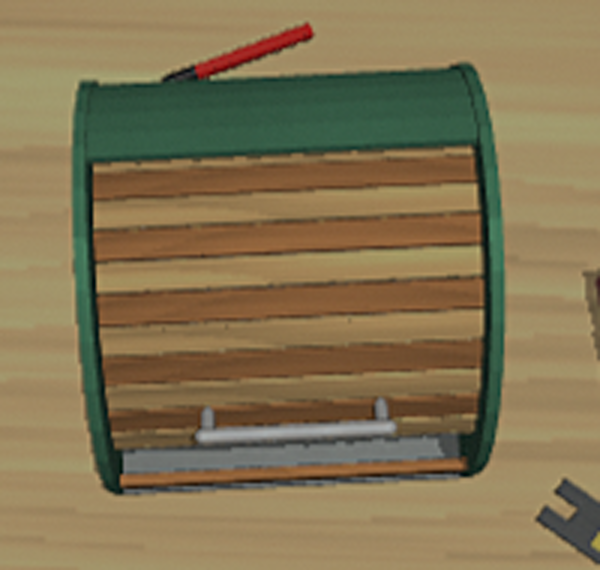

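The crop confirms it: the middle iron measures about 112x48 mm, with its notch pointing up-left, so its yaw is about 55°. Next, the bin pose, fitted from the point cloud.

```bash
cat > binfit.py <<'E'
from h import *
from scipy.optimize import least_squares
C=[];G=[];B=[]
for n in("top","scene"):
    im=cv2.imread(f"pics/{n}0.png");P=pts(n,np.load(f"pics/{n}0.npy"))
    hsv=cv2.cvtColor(im,cv2.COLOR_BGR2HSV).astype(int)
    X,Y,Z=P[...,0],P[...,1],P[...,2]
    reg=(X>.4)&(X<1)&(Y<.2)&(Y>-.25)&(Z>.02)
    green=reg&(hsv[...,0]>60)&(hsv[...,0]<95)&(hsv[...,1]>80)
    wood=reg&(hsv[...,0]<28)&(hsv[...,1]>60)&(Z>.13)
    grey=reg&(hsv[...,1]<40)&(hsv[...,2]>100)&(Z>.08)
    print(n,green.sum(),wood.sum(),grey.sum())
    C.append(P[cv2.erode(wood.astype(np.uint8),np.ones((5,5)))>0]);G.append(P[green]);B.append(P[grey])
    print('grey mean',B[-1].mean(0))
for k in (0,1):
    c=C[k];g=G[k]
    def f(p,c):
        x0,yaw,rad,z0=p
        u=(c[:,0]-x0)*np.cos(yaw)+c[:,1]*np.sin(yaw)
        return np.hypot(u,c[:,2]-z0)-rad
    s=least_squares(lambda p:np.r_[f(p,c),(p[3]-.065)*100],[.66,0,.153,.065],loss='soft_l1',f_scale=.002).x
    s2=least_squares(lambda p:f([p[0],p[1],.153,.065],c),[.66,0],loss='soft_l1',f_scale=.002);yaw=s2.x[1]
    print(k,'fit',s,s2.x,np.abs(s2.fun).mean())
    v=-g[:,0]*np.sin(yaw)+g[:,1]*np.cos(yaw); u=(g[:,0]-s2.x[0])*np.cos(yaw)+g[:,1]*np.sin(yaw)
    hi=g[:,2]>.15
    print('  v range',np.percentile(v[hi],[0.5,2,98,99.5]),'u',np.percentile(u,[.5,99.5]),'ztop',np.percentile(g[:,2],[98,99.5]))
    # cheek rows: strips at end
    b=B[k];ub=(b[:,0]-s2.x[0])*np.cos(yaw)+b[:,1]*np.sin(yaw);vb=-b[:,0]*np.sin(yaw)+b[:,1]*np.cos(yaw)
    rr=np.hypot(ub,b[:,2]-.065);sel=rr>.165
    print('  bar',sel.sum(),ub[sel].mean(),vb[sel].mean(),b[sel,2].mean(),np.arctan2(b[sel,2]-.065,-ub[sel]).mean()-.279,rr[sel].mean(),vb[sel].min(),vb[sel].max())
E
python3 binfit.py
```

```text
top 4762 11584 361
grey mean [ 0.51020072 -0.04462574  0.17803748]
scene 3595 9233 253
grey mean [ 0.50909892 -0.04116453  0.17615532]
0 fit [0.64714386 0.07861711 0.15329846 0.06500317] [0.64675477 0.07860724] 0.0015039240876518264
  v range [-0.23770895 -0.23654932  0.06789341  0.06921569] u [-0.16591401  0.14217205] ztop [0.23311443 0.23519974]
  bar 340 -0.14065896051459598 -0.08436949919516751 0.17872794388116736 0.4010182012073711 0.1809064789289437 -0.15811501083271554 -0.009291113406110649
1 fit [0.64531257 0.07669365 0.15218353 0.0650015 ] [0.64635703 0.07667362] 0.0021074537888366328
  v range [-0.23376633 -0.23215045  0.07367934  0.07388442] u [-0.16848022  0.14415932] ztop [0.23164863 0.23414274]
  bar 229 -0.14157099423126585 -0.08065503708311474 0.17806933298801972 0.39495286053353296 0.18119721929784355 -0.1546266161581184 -0.007632500698940354
```

The bin is at about (0.649, -0.032) with yaw 4.45°, and the cover is at about 0.40 rad. Next I'll see which side the wrist camera sits on and work out the first move.

```bash
cat >> h.py <<'E'
BO=np.array([.649,-.032]);BY=.0777
def b2w(x,y,z):  # mm bin
    c,s=np.cos(BY),np.sin(BY);return np.array([BO[0]+(c*x-s*y)/1000,BO[1]+(s*x+c*y)/1000,z/1000])
def w2b(p):
    c,s=np.cos(BY),np.sin(BY);d=np.asarray(p)[:2]-BO;return np.array([c*d[0]+s*d[1],-s*d[0]+c*d[1],p[2]])*1000
def toolR():
    from scipy.spatial.transform import Rotation as Ro
    q=r.get_state()["ee_rot"];return Ro.from_quat([q[1],q[2],q[3],q[0]]).as_matrix()
def off(target): # world target -> tool offset mm
    return ((np.asarray(target)-r.get_state()["tcp_pos"])@toolR()*1000).round(1)
def yaw(): R=toolR();return np.degrees(np.arctan2(R[1,0],R[0,0]))
E
python3 - <<'E'
from h import *
c=r.get_calibration("wrist");R=cv2.Rodrigues(c["rvec"])[0];cam=-R.T@c["tvec"]
print("cam in tool mm",off(cam),"axis in tool",R[2]@toolR(),yaw())
print(off(b2w(-185,0,200)),off(b2w(-170,0,167)),b2w(-185,0,200))
E
```

```text
cam in tool mm [  -0.5  -71.5 -161.4] axis in tool [4.50324275e-04 2.64519073e-01 9.64380349e-01] -66.00184818811591
[-418.2 -405.6   22.3] [-413.2 -419.7   55.3] [ 0.46455817 -0.04636004  0.2       ]
```

Run:
```python
from h import *
a=cv2.imread("pics/top0.png")[230:420,400:560];b=cv2.imread("pics/scene0.png")[60:300,420:560]
a=cv2.resize(a,(505,600),interpolation=2);b=cv2.resize(b,(295,600)[:2],interpolation=2) if 0 else cv2.resize(b,(290,497),interpolation=2)
o=np.zeros((600,795,3),np.uint8);o[:,:505]=a;o[:497,505:795]=b;cv2.imwrite("pics/grip.png",o)
R=toolR();t=r.get_state()["tcp_pos"]
for n in("top","scene"):
    P=pts(n,np.load(f"pics/{n}0.npy"));q=(P-t)@R*1000
    m=(q[...,2]<0)&(abs(q[...,0])<150)&(abs(q[...,1])<200)&(P[...,2]>.15)
    Q=q[m];print(n,m.sum())
    for lo in range(-300,0,25):
        s=Q[(Q[:,2]>=lo)&(Q[:,2]<lo+25)]
        if len(s)>5:print(lo,len(s),s[:,:2].min(0).round(),s[:,:2].max(0).round())
```

```text
top 1874
-175 139 [-51. -38.] [-36.   9.]
-150 183 [-50. -25.] [-15.  23.]
-125 1142 [-95. -38.] [-2. 37.]
-100 354 [-92. -39.] [17. 37.]
-75 30 [-86. -37.] [-80.  38.]
-25 25 [ 44. -12.] [54.  7.]
scene 1402
-200 16 [-29. -36.] [ -8. -22.]
-175 234 [-54. -36.] [3. 3.]
-150 117 [-54. -23.] [-36.  18.]
-125 671 [-99. -36.] [-19.  27.]
-100 292 [-96. -37.] [80. 32.]
-75 43 [-89. -36.] [80. 33.]
-25 29 [-56.  -9.] [-50.  12.]
```

View pics/grip.png

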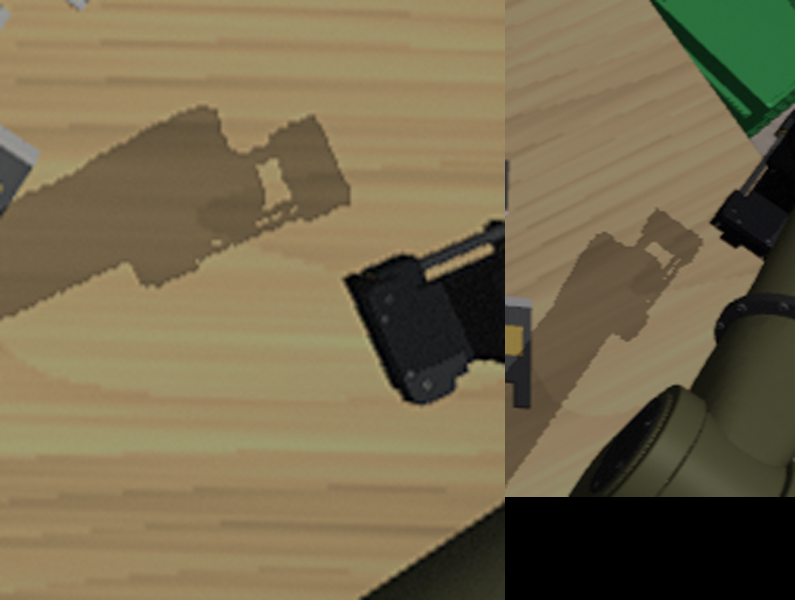

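The top-camera depth shows no camera body sticking out, only the gripper within about ±39 mm. I'll move to just in front of the bar, fingers shut, with the jaw axis along the bin's y.

```bash
python3 -m jog '{"offset": [[-20,-20,1],[-45,-44,2],[-72,-70,4],[-100,-97,6],[-128,-124,7],[-156,-151,8],[-184,-178,10],[-212,-206,11],[-240,-233,13],[-268,-260,14],[-296,-287,16],[-324,-314,17],[-352,-341,19],[-380,-368,20],[-400,-390,21],[-412,-401,22],[-418,-406,22],[-418,-406,22]], "yaw": [0,2,4,6,8,10,12,14,16,18,19.5,19.5,19.5,19.5,19.5,19.5,19.5,19.5]}' -1
python3 - <<'E'
from h import *
print(w2b(r.get_state()["tcp_pos"]),yaw(),r.get_state()["contact_force"])
p,d=r.capture("wrist");cv2.imwrite("pics/w1.png",p[:,:,::-1])
E
```

```text
time: 1.65
tcp_pos: [0.4653, -0.0452, 0.2004]
ee_rot: [0.0, 0.735, -0.678, -0.0]
contact_force: [0.0, 0.2, 0.9]
opening: 0.0005
[-184.1442177     1.13414872  200.3951836 ] -85.3073803616488 [0.00863837 0.24999512 0.9427211 ]
```

View pics/w1.png

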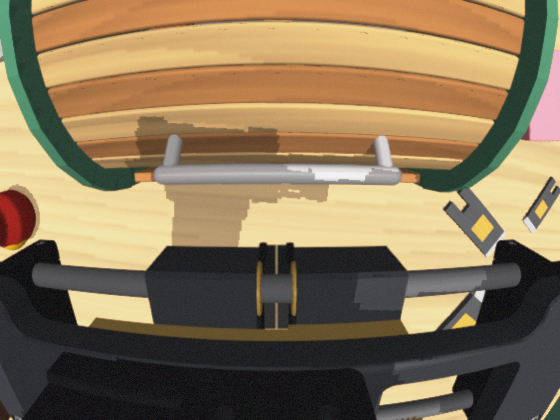

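Run:
```python
from h import *
x0,z0=-184,200.4
for t in np.linspace(.58,1.75,26):
    x=-178*np.cos(t)-16;z=65+178*np.sin(t)-9
    print(round(t-.279,2),round(-(x-x0)),round(-(z-z0)))
```

```text
0.3 -19 47
0.35 -24 40
0.39 -29 33
0.44 -34 27
0.49 -40 21
0.53 -46 15
0.58 -52 9
0.63 -58 4
0.68 -65 -1
0.72 -72 -5
0.77 -79 -10
0.82 -86 -14
0.86 -94 -17
0.91 -102 -21
0.96 -109 -24
1.0 -117 -26
1.05 -125 -28
1.1 -133 -30
1.14 -142 -32
1.19 -150 -33
1.24 -158 -33
1.28 -167 -34
1.33 -175 -33
1.38 -183 -33
1.42 -191 -32
1.47 -200 -31
```

```bash
python3 -m jog '{"offset": [[0,0,20],[0,-6,36],[0,-20,36],[0,-29,33],[0,-34,27],[0,-40,21],[0,-46,15],[0,-52,9],[0,-58,4],[0,-65,-1],[0,-72,-5],[0,-79,-10],[0,-86,-14],[0,-94,-17],[0,-102,-21],[0,-109,-24],[0,-117,-26],[0,-125,-28],[0,-133,-30],[0,-133,-30]], "yaw": [0,0,0,0,0,0,0,0,0,0,0,0,0,0,0,0,0,0,0,0]}'
python3 - <<'E'
from h import *
print(w2b(r.get_state()["tcp_pos"]),yaw())
p,d=r.capture("wrist");cv2.imwrite("pics/w2.png",p[:,:,::-1])
E
```

```text
time: 3.37
tcp_pos: [0.5999, -0.0356, 0.2306]
ee_rot: [-0.001, 0.735, -0.679, 0.0]
contact_force: [-1.4, 0.4, 0.6]
opening: 0.0007
[-4.92039027e+01  2.26479608e-01  2.30618792e+02] -85.45914754154025
```

View pics/w2.png

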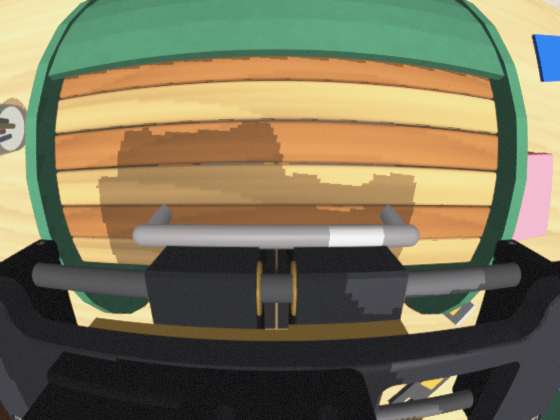

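The bar is at row 235 and moving with the fingers. I'll keep pushing to about 1.47 rad and then back off.

```bash
python3 -m jog '{"offset": [[0,-9,-2],[0,-17,-3],[0,-25,-3],[0,-34,-4],[0,-42,-3],[0,-50,-3],[0,-58,-2],[0,-64,-1],[0,-68,0],[0,-68,0],[0,-68,0],[0,-68,0],[0,-50,-10],[0,-20,-25],[0,20,-25],[0,60,-25],[0,60,-25]], "yaw": [0,0,0,0,0,0,0,0,0,0,0,0,0,0,0,0,0]}'
python3 - <<'E'
from h import *
print(w2b(r.get_state()["tcp_pos"]),yaw())
p,d=r.capture("wrist");cv2.imwrite("pics/w3.png",p[:,:,::-1])
p,d=r.capture("top");cv2.imwrite("pics/t3.png",p[:,:,::-1])
E
```

```text
time: 4.83
tcp_pos: [0.5304, -0.0419, 0.2546]
ee_rot: [0.004, 0.734, -0.679, -0.001]
contact_force: [0.4, 0.0, -1.6]
opening: 0.0003
[-118.99053743   -0.6384553   254.6411186 ] -85.5807780217398
```

View pics/w3.png

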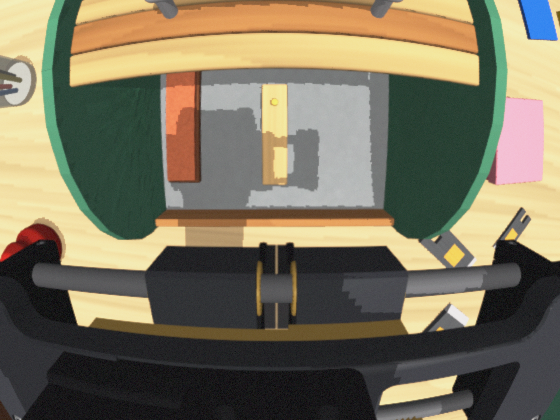

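View pics/t3.png

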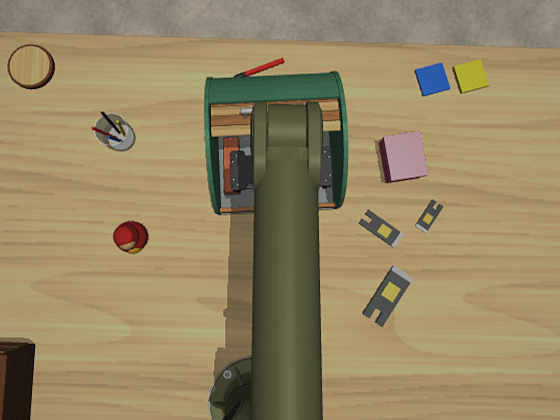

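The cover is back. In the wrist view the brass pin is at (275,102), on the rest at columns 262-288. I'll measure the pin and the cover angle.

Run:
```python
from h import *
c=r.get_calibration("wrist");p,d=r.capture("wrist");im=p[:,:,::-1].copy()
print(r.get_state()["contact_force"])
P=pts("wrist",d,c)
X=(P.reshape(-1,3))
m=np.zeros(d.shape,bool);m[80:190,255:295]=1
Z=P[...,2]
rest=m&(abs(Z-.034)<.006)
q=np.array([w2b(a) for a in P[rest]]);print('rest n',len(q),np.percentile(q,[1,99],axis=0),np.median(q,0),cv2.minAreaRect(q[:,:2].astype(np.float32)))
hsv=cv2.cvtColor(im,cv2.COLOR_BGR2HSV).astype(int)
sub=slice(94,112),slice(266,286)
pin=np.zeros(d.shape,bool);pin[sub]=1;pin&=(hsv[...,1]>150)&(hsv[...,0]>20)
v,u=np.where(pin);print('pinpix',pin.sum(),u.mean(),v.mean())
if pin.any(): q=np.array([w2b(a) for a in P[pin]]);print(q.mean(0),q.max(0))
for y in (94,100,104,110):print(hsv[y,266:286:3].tolist(), (Z[y,266:286:3]*1000).round().tolist())
# cover bar
g=(hsv[...,1]<40)&(Z>.21);q=np.array([w2b(a) for a in P[g]]);print('bar',len(q),q.mean(0) if len(q) else '')
cv2.imwrite("pics/pin.png",cv2.resize(im[60:200,230:320],None,fx=4,fy=4,interpolation=2))
```

```text
[ 0.06719492 -0.00195053  0.17646149]
rest n 2438 [[-116.79728284  -13.72388701   31.03491693]
 [  -1.75831044   14.88888806   35.01186358]] [-60.01322651   0.56574681  33.19062215] ((-59.21623611450195, 0.3688831329345703), (117.6935043334961, 30.022764205932617), 0.4297027885913849)
pinpix 1 272.0 111.0
[-25.02500982   2.7532056   44.16912363] [-25.02500982   2.7532056   44.16912363]
[[26, 87, 243], [25, 91, 244], [25, 92, 244], [24, 94, 244], [25, 90, 243], [26, 89, 244], [26, 88, 243]] [33.0, 33.0, 34.0, 33.0, 32.0, 34.0, 34.0]
[[26, 86, 244], [25, 94, 243], [25, 92, 244], [24, 93, 244], [25, 90, 244], [26, 88, 243], [26, 89, 244]] [33.0, 34.0, 32.0, 35.0, 32.0, 33.0, 33.0]
[[26, 88, 244], [25, 94, 243], [25, 94, 243], [24, 95, 243], [25, 89, 243], [26, 90, 243], [26, 88, 244]] [34.0, 33.0, 32.0, 33.0, 33.0, 34.0, 32.0]
[[26, 89, 243], [23, 103, 239], [26, 149, 240], [29, 134, 243], [24, 98, 240], [25, 89, 244], [26, 86, 244]] [36.0, 32.0, 45.0, 45.0, 33.0, 34.0, 34.0]
bar 65789 [-82.93893324  -4.14821698 354.23389381]
```

View pics/pin.png

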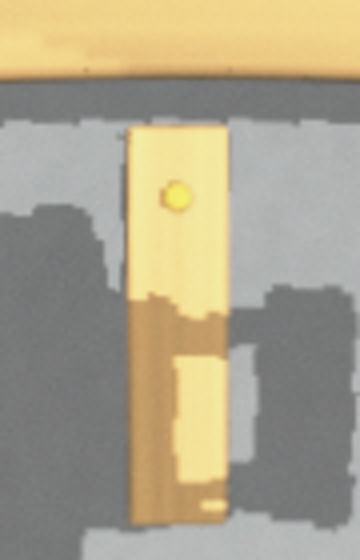

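The rest is centred at bin (-59, 0.4), against the expected (-60, 0), so the bin frame is good to about 1 mm. Next is a hover over the iron.

Run:
```python
from h import *
print(off([.436,-.329,.15]),yaw())
```

```text
[278.4 124.5 106.7] -85.54862658397683
```

```bash
python3 -m jog '{"offset": [[10,5,0],[30,14,0],[60,27,0],[95,42,0],[130,58,0],[165,74,0],[200,90,20],[230,103,45],[255,114,70],[270,121,90],[276,123,102],[278,124,107],[278,124,107],[278,124,107]], "yaw": [0,-4,-10,-16,-22,-28,-34,-40,-46,-50.5,-50.5,-50.5,-50.5,-50.5]}' 1
cat > iron.py <<'E'
from h import *
import sys
c=r.get_calibration("wrist");st=r.get_state();p,d=r.capture("wrist");im=p[:,:,::-1].copy();cv2.imwrite(sys.argv[1],im)
P=pts("wrist",d,c);tc=st["tcp_pos"];print(st["time"],tc,yaw(),st["opening"])
Z=P[...,2];v=(im.max(2)<110)
m=(Z>.004)&(Z<.016)&(np.hypot(P[...,0]-.445,P[...,1]+.317)<.075)
n,l,s,_=cv2.connectedComponentsWithStats(cv2.morphologyEx(m.astype(np.uint8),cv2.MORPH_OPEN,np.ones((3,3))))
k=1+np.argmax(s[1:,4]);q=P[l==k];print(s[k],np.median(q[:,2]))
rr=cv2.minAreaRect((q[:,:2]*1000).astype(np.float32));print(rr,cv2.boxPoints(rr).round(1).tolist())
E
python3 iron.py pics/w4.png
```

```text
time: 6.15
tcp_pos: [0.4379, -0.3269, 0.1493]
ee_rot: [-0.0, 0.954, -0.3, 0.001]
contact_force: [1.0, 0.3, 0.8]
opening: 0.0834
6.15 [ 0.43789186 -0.32689257  0.14933263] -34.90331384934279 0.0834037527795432
[ 252  127   48  113 4714] 0.007322720616881847
((446.1246032714844, -314.06475830078125), (110.28153228759766, 43.70794677734375), 56.19855499267578) [[397.29998779296875, -347.70001220703125], [433.6000061035156, -372.0], [495.0, -280.3999938964844], [458.6000061035156, -256.1000061035156]]
```

View pics/w4.png

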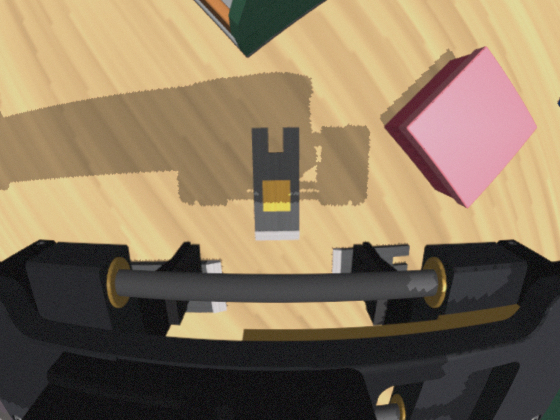

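The iron's centre is (0.446, -0.314), yaw 56.2°, 110x44 mm. In the picture the notch is at (276,140) and the patch at (277,195). I'll line up 15 mm behind its centre and descend.

Run:
```python
from h import *
a=np.radians(56.2);print(off([.4461-.015*np.cos(a),-.3141-.015*np.sin(a),.0025]),yaw(),56.2-90)
```

```text
[ -0.9   0.  147.5] -34.90331384934279 -33.8
```

```bash
python3 -m jog '{"offset": [[-1,0,20],[-1,0,50],[-1,0,80],[-1,0,105],[-1,0,115],[-1,0,115],[-1,0,115]], "yaw": [-1.2,-1.2,-1.2,-1.2,-1.2,-1.2,-1.2]}'
python3 - <<'E'
from h import *
a=np.radians(56.2);print(off([.4461-.015*np.cos(a),-.3141-.015*np.sin(a),.0025]),yaw(),56.2-90)
E
```

```text
time: 6.78
tcp_pos: [0.4367, -0.3273, 0.0349]
ee_rot: [0.0, 0.957, -0.29, 0.001]
contact_force: [0.8, -0.2, -0.2]
opening: 0.087
[ 0.4 -1.2 32.4] -33.74474773374814 -33.8
```

```bash
python3 -m jog '{"offset": [[0,-1,15],[0,-1,26],[0,-1,32],[0,-1,32],[0,-1,32]], "yaw": [0,0,0,0,0]}'; python3 -m jog '{"offset": [[0,0,0],[0,0,0],[0,0,0],[0,0,0],[0,0,0],[0,0,0],[0,0,0],[0,0,0]], "yaw": [0,0,0,0,0,0,0,0]}' -1
```

```text
time: 7.2
tcp_pos: [0.4361, -0.3268, 0.002]
ee_rot: [0.0, 0.957, -0.291, 0.0]
contact_force: [-0.3, -1.3, 0.6]
opening: 0.0873
time: 7.87
tcp_pos: [0.4362, -0.3268, 0.0016]
ee_rot: [0.0, 0.957, -0.291, 0.0]
contact_force: [1.2, 0.1, -0.2]
opening: 0.0434
```

Gripped at 43.4 mm, which matches the iron's width. Lifting, then a look at the hold.

```bash
python3 -m jog '{"offset": [[0,0,-8],[0,0,-25],[0,0,-55],[0,0,-90],[0,0,-130],[0,0,-170],[0,0,-205],[0,0,-235],[0,0,-250],[0,0,-255],[0,0,-255]], "yaw": [0,0,0,0,0,0,0,0,0,0,0]}'
python3 - <<'E'
from h import *
c=r.get_calibration("wrist");st=r.get_state();p,d=r.capture("wrist");cv2.imwrite("pics/w5.png",p[:,:,::-1])
print(off(b2w(-110,.4,255)),yaw(),st["tcp_pos"])
P=pts("wrist",d,c);q=(P-st["tcp_pos"])@toolR()*1000
m=(abs(q[...,0])<26)&(abs(q[...,2])<8)&(q[...,1]<20)&(q[...,1]>-90)
m[255:]=0
Q=q[m];print(m.sum(),np.percentile(Q,[1,50,99],axis=0).round(1))
# notch closed end: rows along y with |x|<3
for lo in range(-76,0,2):
    s=Q[(Q[:,1]>=lo)&(Q[:,1]<lo+2)];mid=s[abs(s[:,0])<3]
    if len(s):print(lo,len(s),len(mid),s[:,0].min().round(1),s[:,0].max().round(1),np.median(s[:,2]).round(1),end=' | ')
E
```

```text
time: 8.78
tcp_pos: [0.4362, -0.3267, 0.2577]
ee_rot: [0.0, 0.957, -0.291, 0.001]
contact_force: [-0.0, -0.4, -3.0]
opening: 0.0437
[ -72.9 -295.5    1. ] -33.79811342045468 [ 0.43619482 -0.32667291  0.25771883]
10162 [[-22.1 -70.4  -7. ]
 [ -0.3 -36.7  -5.4]
 [ 21.5  -6.9  -2.8]]
-72 142 0 -21.9 21.7 -5.2 | -70 272 0 -21.9 21.9 -5.3 | -68 273 0 -22.0 21.6 -5.2 | -66 269 0 -21.9 21.4 -5.2 | -64 260 0 -22.0 21.9 -5.1 | -62 260 0 -22.0 22.0 -5.2 | -60 258 0 -22.2 22.0 -5.2 | -58 265 0 -22.1 22.0 -5.2 | -56 262 0 -22.2 21.6 -5.3 | -54 269 0 -22.1 21.6 -5.3 | -52 269 0 -22.3 21.7 -5.3 | -50 259 0 -22.2 21.7 -5.3 | -48 385 59 -22.3 21.8 -5.2 | -46 352 45 -22.3 21.3 -5.4 | -44 363 49 -22.4 21.3 -5.4 | -42 354 46 -21.9 21.5 -5.4 | -40 356 48 -22.0 21.6 -5.4 | -38 345 49 -22.0 21.4 -5.4 | -36 335 44 -22.2 21.1 -5.3 | -34 354 49 -22.2 21.1 -5.5 | -32 341 46 -22.4 21.2 -5.5 | -30 339 44 -22.4 21.3 -5.4 | -28 334 51 -22.4 21.5 -5.4 | -26 335 43 -22.4 20.9 -5.5 | -24 323 47 -22.1 21.0 -5.5 | -22 337 51 -22.2 21.0 -5.6 | -20 318 42 -22.2 21.1 -5.7 | -18 318 47 -22.4 21.3 -5.7 | -16 313 39 -22.4 21.2 -5.7 | -14 310 50 -22.5 21.0 -5.8 | -12 312 38 -22.5 26.0 -5.6 | -10 404 42 -26.0 25.9 -5.7 | -8 275 40 -22.5 21.1 -5.8 | -6 1 0 20.2 20.2 -4.6 |
```

View pics/w5.png

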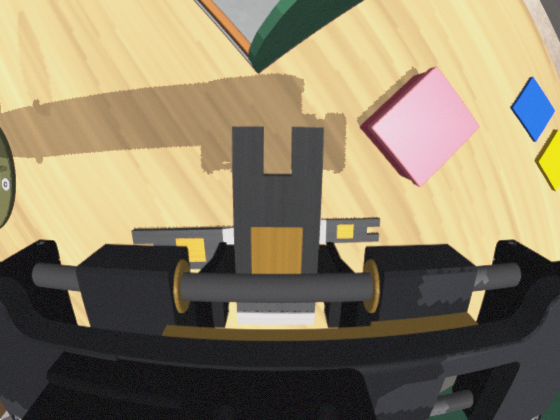

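Held level, with the notch's closed end 47.3 mm ahead of the TCP. The notch is at (277,150) in the wrist view and the patch at (276,250). Carrying it over the bin.

```bash
python3 -m jog '{"offset": [[-3,-12,0],[-9,-35,0],[-16,-65,0],[-24,-97,0],[-32,-130,0],[-40,-163,0],[-48,-196,0],[-56,-229,0],[-64,-259,0],[-69,-280,0],[-72,-291,0],[-73,-295,0],[-73,-295,0],[-73,-295,0],[-73,-295,0]], "yaw": [0,3,8,14,20,26,32,38,44,49,51.6,51.6,51.6,51.6,51.6]}'
python3 - <<'E'
from h import *
st=r.get_state();print(w2b(st["tcp_pos"]),yaw(),st["opening"])
c=r.get_calibration("wrist")
p,d=r.capture("wrist");cv2.imwrite("pics/w6.png",p[:,:,::-1])
E
```

```text
time: 10.08
tcp_pos: [0.5387, -0.0424, 0.2558]
ee_rot: [0.001, 0.734, -0.679, -0.0]
contact_force: [0.0, -0.8, -2.3]
opening: 0.0434
[-110.74597371   -1.77153724  255.79392044] -85.4799565925426 0.04343697995884968
```

View pics/w6.png

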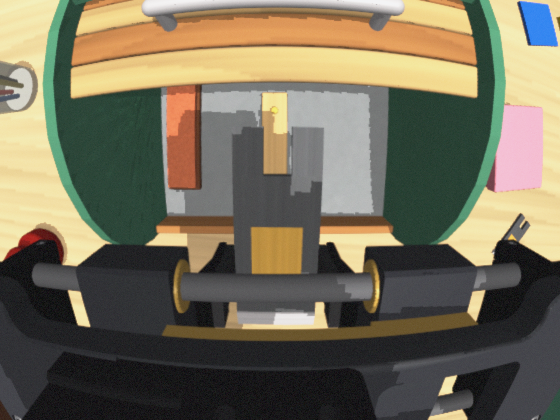

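```bash
python3 - <<'E'
from h import *
c=r.get_calibration("wrist");p,d=r.capture("wrist");P=pts("wrist",d,c)
q=(P[60:125,120:450]).reshape(-1,3);q=np.array([w2b(a) for a in q]);s=q[(q[:,2]>190)&(q[:,2]<230)]
print('edge x min',np.percentile(s[:,0],[1,5]),w2b(r.get_state()["tcp_pos"]))
E
python3 -m jog '{"offset": [[-2,0,15],[-2,0,40],[-2,0,70],[-2,0,100],[-2,0,130],[-2,0,155],[-2,0,172],[-2,0,182],[-2,0,186],[-2,0,186],[-2,0,186]], "yaw": [0,0,0,0,0,0,0,0,0,0,0]}'
python3 - <<'E'
from h import *
st=r.get_state();print(w2b(st["tcp_pos"]),yaw(),st["opening"])
p,d=r.capture("wrist");cv2.imwrite("pics/w7.png",p[:,:,::-1])
E
```

```text
edge x min [-12.46969616 -11.91198295] [-110.48444506   -1.72777142  256.21680772]
time: 11.1
tcp_pos: [0.5401, -0.0392, 0.0716]
ee_rot: [-0.0, 0.735, -0.678, 0.001]
contact_force: [0.3, 0.1, -2.2]
opening: 0.0435
[-109.11250483    1.25775942   71.59775497] -85.43098550450355 0.04351484229678917
```

View pics/w7.png

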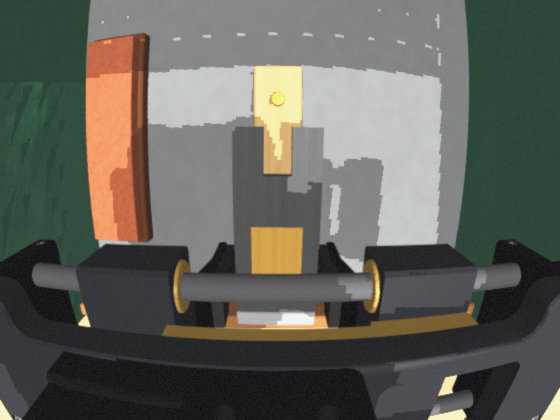

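The pin is at (278,98), in line with the notch at columns 264-291. I'll measure the pin in the tool frame.

Run:
```python
from h import *
c=r.get_calibration("wrist");st=r.get_state();p,d=r.capture("wrist");P=pts("wrist",d,c)
q=(P-st["tcp_pos"])@toolR()*1000
m=np.zeros(d.shape,bool);m[85:112,265:292]=1;m&=(P[...,2]>.040)&(P[...,2]<.05)
print(m.sum(),q[m].mean(0),np.percentile(q[m],[5,95],axis=0).round(1),P[m][:,2].mean())
n=np.zeros(d.shape,bool);n[100:175,225:330]=1;n&=(abs(q[...,2]+5.5)<4)
v=q[n];e=v[(v[:,1]<-52)&(abs(v[:,0])<12)];print('notch x edges',e[e[:,0]<0][:,0].max(),e[e[:,0]>0][:,0].min());f=v[abs(v[:,0])<4];print('closed end y',np.percentile(f[:,1],[0,1,2]))
m=np.zeros(d.shape,bool);m[66:130,245:310]=1;m&=(abs(P[...,2]-.033)<.005);print('rest',cv2.minAreaRect(q[m][:,:2].astype(np.float32)))
print(w2b(st["tcp_pos"]))
```

```text
139 [  0.74446534 -86.34807768  27.09765514] [[ -2.5 -89.3  25.9]
 [  3.8 -83.4  28.2]] 0.045080294821661065
notch x edges -6.399249791391049 7.052723519866218Traceback (most recent call last):
  File "<stdin>", line 7, in <module>
    return _quantile_unchecked(
        a, q, axis, out, overwrite_input, method, keepdims, weights)
    return _ureduce(a,
                    func=_quantile_ureduce_func,
    ...<5 lines>...
                    overwrite_input=overwrite_input,
                    method=method)
    r = func(a, **kwargs)
    result = _quantile(arr,
                       quantiles=q,
    ...<2 lines>...
                       out=out,
                       weights=wgt)
    slices_having_nans = np.isnan(arr[-1, ...])
                                  ~~~^^^^^^^^^
IndexError: index -1 is out of bounds for axis 0 with size 0
```

```bash
python3 -m jog '{"offset": [[0,-8,0],[0,-18,0],[0,-24,0],[0,-25,3],[0,-25,10],[0,-25,18],[0,-25,26],[0,-25,31],[0,-25,33],[0,-25,34],[0,-25,34],[0,-25,34]], "yaw": [0,0,0,0,0,0,0,0,0,0,0,0]}'
python3 - <<'E'
from h import *
st=r.get_state();print(w2b(st["tcp_pos"]),yaw(),st["contact_force"],st["moment"])
p,d=r.capture("wrist");cv2.imwrite("pics/w8.png",p[:,:,::-1])
E
```

```text
time: 12.2
tcp_pos: [0.5644, -0.0369, 0.0368]
ee_rot: [-0.0, 0.735, -0.678, 0.0]
contact_force: [0.2, 0.7, -1.4]
opening: 0.0435
[-84.72824999   1.66444683  36.7912832 ] -85.40701821156169 [ 0.22475803  0.74750049 -1.37208199] [0.04403646 0.06953077 0.03903533]
```

View pics/w8.png

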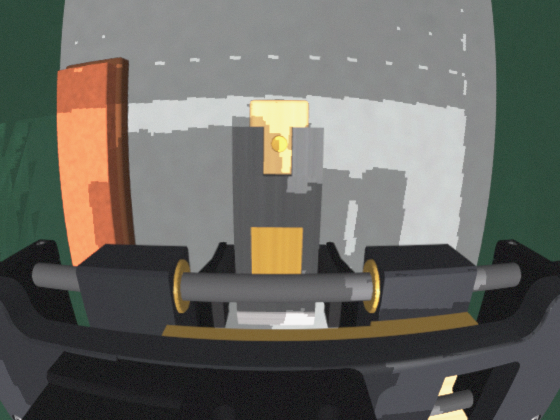

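The pin stands in the notch at (280,144), with the closed end at row 175. I'll push in about 9 mm and lower 1 mm.

```bash
python3 -m jog '{"offset": [[0.5,-3,0],[0.5,-6,0],[0.5,-9,0.5],[0.5,-9.5,1],[0.5,-9.5,1.3],[0.5,-9.5,1.3],[0.5,-9.5,1.3]], "yaw": [0,0,0,0,0,0,0]}'
python3 - <<'E'
from h import *
c=r.get_calibration("wrist");st=r.get_state();print(w2b(st["tcp_pos"]),yaw(),st["contact_force"],st["moment"])
p,d=r.capture("wrist");cv2.imwrite("pics/w9.png",cv2.resize(p[90:260,200:360,::-1],None,fx=3.5,fy=3.5,interpolation=2))
P=pts("wrist",d,c);q=(P-st["tcp_pos"])@toolR()*1000
m=np.zeros(d.shape,bool);m[135:180,264:292]=1;m&=(P[...,2]>.042)&(P[...,2]<.05)
s=q[m];s=s[(abs(s[:,0])<6)];print(m.sum(),np.percentile(s,[2,50,98],axis=0).round(1))
n=(abs(q[...,0])<24)&(q[...,1]<-10)&(q[...,1]>-75)&(abs(P[...,2]-.042)<.003);A=P[n];A=A[:,:];co=np.linalg.lstsq(np.c_[A[:,:2],np.ones(len(A))],A[:,2],rcond=None)[0];print('top z',A[:,2].mean(),'slope',co[:2])
E
```

```text
time: 12.83
tcp_pos: [0.5744, -0.0365, 0.0356]
ee_rot: [-0.0, 0.735, -0.678, 0.001]
contact_force: [1.2, 0.3, -1.3]
opening: 0.0431
[-74.76935572   1.27691069  35.64299126] -85.40041186322176 [ 1.19147784  0.31897515 -1.34873107] [ 0.10210688 -0.20144541 -0.00934846]
229 [[ -2.6 -56.2 -10.7]
 [  0.7 -52.4  -9.5]
 [  4.  -45.8  -6.4]]
top z 0.04132507090646829 slope [-0.00115727 -0.00174792]
```

View pics/w9.png

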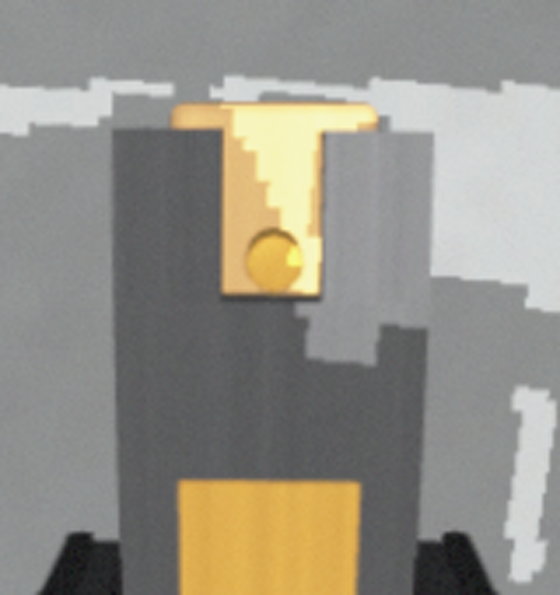

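Seated, with the pin touching or nearly touching the closed end. Releasing.

```bash
python3 -m jog '{"offset": [[0,0,0],[0,0,0],[0,0,0],[0,0,0],[0,0,0],[0,0,0],[0,0,-6],[0,4,-20],[0,15,-45],[0,25,-75],[0,30,-100],[0,32,-110],[0,32,-110],[0,32,-110]], "yaw": [0,0,0,0,0,0,0,0,0,0,0,0,0,0]}' 0.6
python3 - <<'E'
from h import *
c=r.get_calibration("wrist");st=r.get_state();print(w2b(st["tcp_pos"]),yaw(),st["contact_force"],st["opening"])
p,d=r.capture("wrist");cv2.imwrite("pics/w10.png",p[:,:,::-1])
P=pts("wrist",d,c)
q=np.array([w2b(a) for a in P[60:260,200:360].reshape(-1,3)])
s=q[(abs(q[:,2]-42)<2.5)&(abs(q[:,1])<30)&(q[:,0]<10)];print(len(s),cv2.minAreaRect(s[:,:2].astype(np.float32)),s[:,2].mean())
co=np.linalg.lstsq(np.c_[s[:,:2],np.ones(len(s))],s[:,2],rcond=None)[0];print('slope',co[:2])
s=q[(abs(q[:,2]-46)<2)&(abs(q[:,1])<6)&(abs(q[:,0]+22)<6)];print('pin?',len(s),s.mean(0))
E
```

```text
time: 14.05
tcp_pos: [0.542, -0.0394, 0.1453]
ee_rot: [-0.0, 0.735, -0.678, 0.001]
contact_force: [0.2, -0.3, 0.2]
opening: 0.0697
[-107.28721343    0.93676455  145.30943668] -85.42041591807804 [ 0.1984676  -0.31010179  0.23718217] 0.06973231580233116
6267 ((-59.00547790527344, 1.1079578399658203), (44.435935974121094, 109.44966125488281), 89.52726745605469) 41.31206650565209
slope [ 4.51063251e-06 -1.96420884e-03]
pin? 65 [-22.43766698   0.53707076  45.33328526]
```

View pics/w10.png

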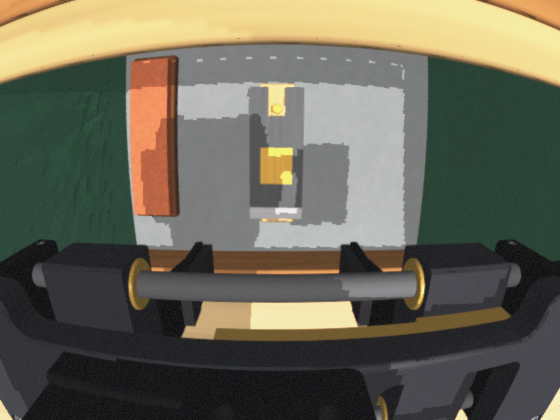

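The iron is flat and let go, centred at bin (-59, 1.1). That puts the notch at x -22.0, with the pin measured at -22.4. Next, up with the fingers shut, and a check on the bar.

```bash
python3 -m jog '{"offset": [[0,0,-15],[0,2,-40],[0,4,-75],[0,4,-110],[0,0,-135],[0,-15,-145],[0,-40,-147],[0,-60,-147],[0,-60,-147],[0,-60,-147]], "yaw": [0,0,0,0,0,0,0,0,0,0]}' -1
python3 - <<'E'
from h import *
c=r.get_calibration("wrist");st=r.get_state();print(w2b(st["tcp_pos"]),yaw(),st["contact_force"],st["opening"])
p,d=r.capture("wrist");im=p[:,:,::-1].copy();cv2.imwrite("pics/w11.png",im)
P=pts("wrist",d,c);hsv=cv2.cvtColor(im,cv2.COLOR_BGR2HSV)
q=np.array([w2b(a) for a in P.reshape(-1,3)]).reshape(P.shape)
m=(hsv[...,1]<50)&(q[...,2]>225)&(q[...,2]<262)&(abs(q[...,1])<80)&(abs(q[...,0]-30)<45);m[240:]=0
s=q[m];print(len(s),np.percentile(s,[2,50,98],axis=0))
E
```

```text
time: 14.93
tcp_pos: [0.6014, -0.034, 0.2893]
ee_rot: [0.001, 0.735, -0.678, -0.002]
contact_force: [-0.5, -0.6, -0.5]
opening: 0.0108
[-47.57628466   1.65062811 289.26721447] -85.35532534701528 [-0.46641935 -0.56811851 -0.47154934] 0.010757318946758026
3938 [[ 28.72017422 -68.94583469 239.86261173]
 [ 34.08231536   1.00011739 243.92188026]
 [ 39.68658986  70.63600556 245.78818476]]
```

View pics/w11.png

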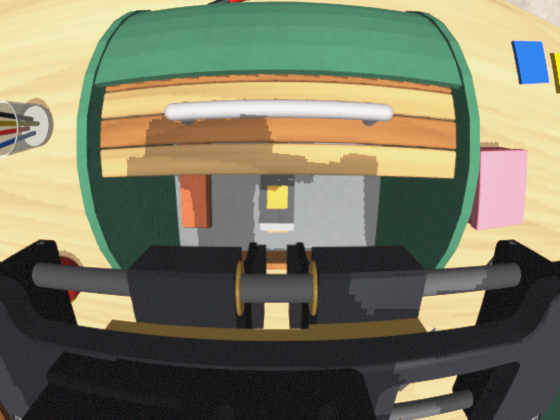

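The bar is at bin x 34, with its top at z 246, so the cover is at about 1.48 rad. In the picture it is at row 110. I'll pass over it, drop in behind and pull.

```bash
python3 - <<'E'
import numpy as np
x0,z0=-47.6,289.3
for t in np.arange(1.76,.75,-.05):
    x=-178*np.cos(t)+15;z=65+178*np.sin(t)-5
    print(round(t-.279,2),round(-(x-x0)),round(-(z-z0)), 'r', round(np.hypot(min(abs(x+10),abs(x-10)) if x+10<0 else 0,z-65)))
E
python3 -m jog '{"offset": [[0,-15,0],[0,-45,0],[0,-75,0],[0,-96,0],[0,-104,0],[0,-104,8],[0,-104,25],[0,-104,42],[0,-104,52],[0,-104,55],[0,-104,55],[0,-104,55]], "yaw": [0,0,0,0,0,0,0,0,0,0,0,0]}'
python3 - <<'E'
from h import *
st=r.get_state();print(w2b(st["tcp_pos"]),st["contact_force"],st["opening"])
p,d=r.capture("scene");cv2.imwrite("pics/s12.png",p[:,:,::-1]);p,d=r.capture("wrist");cv2.imwrite("pics/w12.png",p[:,:,::-1])
E
```

```text
1.48 -96 54 r 170
1.43 -87 53 r 171
1.38 -78 52 r 172
1.33 -70 51 r 173
1.28 -61 51 r 173
1.23 -52 52 r 173
1.18 -43 52 r 172
1.13 -34 54 r 171
1.08 -25 55 r 170
1.03 -17 57 r 168
0.98 -8 60 r 167
0.93 0 63 r 166
0.88 8 66 r 165
0.83 17 70 r 164
0.78 24 74 r 163
0.73 32 79 r 162
0.68 39 83 r 161
0.63 47 89 r 160
0.58 54 94 r 159
0.53 60 100 r 158
0.48 66 107 r 157
time: 15.98
tcp_pos: [0.705, -0.0263, 0.2381]
ee_rot: [-0.0, 0.735, -0.678, 0.0]
contact_force: [1.0, 0.7, 0.2]
opening: 0.0007
[ 56.26688776   1.38293804 238.12410134] [0.99993733 0.74865452 0.2316342 ] 0.0006803599929651239
```

View pics/w12.png

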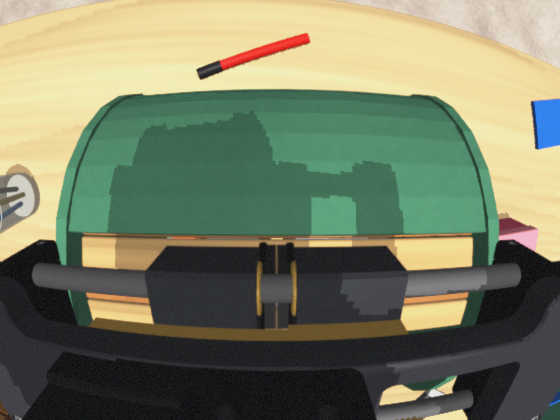

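The fingers are now behind the bar. Pulling forward along the arc to about 0.68 rad.

```bash
python3 -m jog '{"offset": [[0,0,3],[0,8,3],[0,17,2],[0,26,1],[0,34,0],[0,43,0],[0,52,1],[0,61,1],[0,70,3],[0,79,4],[0,87,6],[0,96,9],[0,104,12],[0,112,15],[0,121,19],[0,128,23],[0,136,28],[0,143,32],[0,143,32]], "yaw": [0,0,0,0,0,0,0,0,0,0,0,0,0,0,0,0,0,0,0]}'
python3 - <<'E'
from h import *
st=r.get_state();print(w2b(st["tcp_pos"]),st["contact_force"],st["opening"])
p,d=r.capture("scene");cv2.imwrite("pics/s13.png",p[:,:,::-1]);p,d=r.capture("wrist");cv2.imwrite("pics/w13.png",p[:,:,::-1])
E
```

```text
time: 17.67
tcp_pos: [0.5605, -0.0378, 0.2039]
ee_rot: [0.001, 0.735, -0.678, -0.001]
contact_force: [0.5, 0.4, 0.3]
opening: 0.0006
[-88.67517238   1.04164855 203.87100013] [0.46814031 0.44114684 0.34543716] 0.0005813577817480026
```

View pics/w13.png

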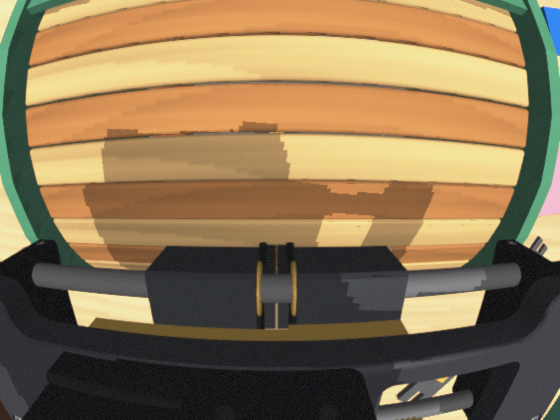

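```bash
python3 -m jog '{"offset": [[0,-4,-5],[0,-4,-20],[0,-4,-38],[0,10,-45],[0,40,-45],[0,70,-45],[0,90,-45],[0,90,-45]], "yaw": [0,0,0,0,0,0,0,0]}'
python3 - <<'E'
from h import *
c=r.get_calibration("wrist");st=r.get_state();print(w2b(st["tcp_pos"]),yaw(),st["contact_force"])
p,d=r.capture("wrist");im=p[:,:,::-1].copy();cv2.imwrite("pics/w14.png",im)
P=pts("wrist",d,c);hsv=cv2.cvtColor(im,cv2.COLOR_BGR2HSV)
q=np.array([w2b(a) for a in P.reshape(-1,3)]).reshape(P.shape)
m=(hsv[...,1]<50)&(q[...,2]>150)&(np.hypot(q[...,0],q[...,2]-65)>170)&(np.hypot(q[...,0],q[...,2]-65)<192)&(abs(q[...,1])<80);m[240:]=0
s=q[m];print(len(s),np.percentile(s,[2,50,98],axis=0),np.median(np.arctan2(s[:,2]-65,-s[:,0]))-.279)
E
```

```text
time: 18.43
tcp_pos: [0.4703, -0.0453, 0.2509]
ee_rot: [0.002, 0.734, -0.679, 0.0]
contact_force: [0.9, -0.1, -0.6]
opening: 0.0002
[-179.15188382    0.59687935  250.89929938] -85.47861773972001 [ 0.88946811 -0.13620556 -0.55394284]
4303 [[-112.23639351  -69.0850019   207.41846737]
 [-106.54033304    0.8167971   212.03032002]
 [-100.8004707    70.53877242  213.88411435]] 0.6674989401349336
```

View pics/w14.png

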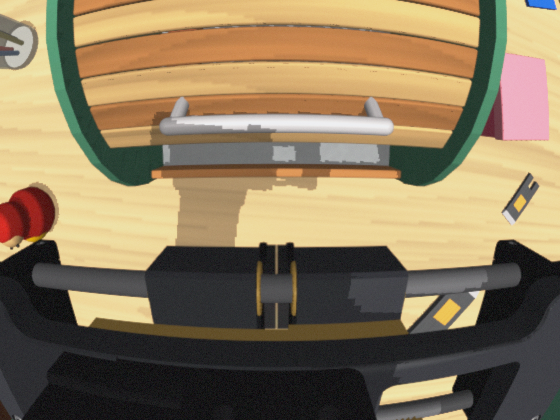

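The bar is at bin (-106, 208), about 0.65 rad. Computing the press path from above.

Run:
```python
import numpy as np
x0,z0=-179.2,250.9
for t in np.r_[np.arange(.93,.27,-.05),.279]:
    x=-178*np.cos(t);z=65+178*np.sin(t)+5
    print(round(t-.279,2),round(-(x-x0)),round(-(z-z0)))
```

```text
0.65 -73 38
0.6 -66 44
0.55 -59 50
0.5 -53 56
0.45 -47 62
0.4 -41 69
0.35 -35 76
0.3 -30 83
0.25 -26 91
0.2 -21 99
0.15 -17 107
0.1 -14 115
0.05 -11 123
0.0 -8 132
0.0 -8 132
```

```bash
python3 -m jog '{"offset": [[0,-25,0],[0,-55,0],[0,-70,12],[0,-72,30],[0,-72,38],[0,-66,44],[0,-59,50],[0,-53,56],[0,-47,62],[0,-41,69],[0,-35,76],[0,-30,83],[0,-26,91],[0,-21,99],[0,-17,107],[0,-14,115],[0,-11,121],[0,-9,126],[0,-8,130],[0,-8,130]], "yaw": [0,0,0,0,0,0,0,0,0,0,0,0,0,0,0,0,0,0,0,0]}'
python3 - <<'E'
from h import *
st=r.get_state();print(w2b(st["tcp_pos"]),yaw(),st["contact_force"])
p,d=r.capture("wrist");im=p[:,:,::-1].copy();cv2.imwrite("pics/w15.png",im)
E
```

```text
time: 20.15
tcp_pos: [0.4812, -0.0441, 0.1204]
ee_rot: [-0.0, 0.735, -0.678, 0.0]
contact_force: [-1.3, 0.1, 2.3]
opening: 0.0007
[-168.26142961    0.94431513  120.39957826] -85.40285989376382 [-1.27315367  0.12661845  2.34224549]
```

View pics/w15.png

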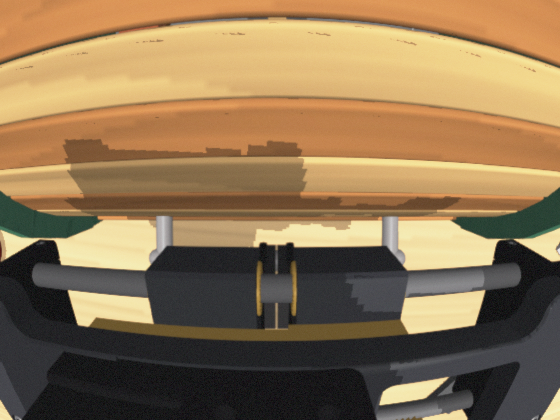

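```bash
python3 -m jog '{"offset": [[0,1,1],[0,1,2],[0,1,3],[0,1,3],[0,1,3]], "yaw": [0,0,0,0,0]}'; python3 -m jog '{"offset": [[0,0,-5],[0,0,-20],[0,2,-50],[0,5,-85],[0,10,-110],[0,20,-120],[0,30,-120],[0,30,-120]], "yaw": [0,0,0,0,0,0,0,0]}';  python3 - <<'E'
from h import *
c=r.get_calibration("wrist");st=r.get_state();print(w2b(st["tcp_pos"]),yaw(),st["contact_force"])
p,d=r.capture("wrist");im=p[:,:,::-1].copy();cv2.imwrite("pics/w16.png",im)
P=pts("wrist",d,c);hsv=cv2.cvtColor(im,cv2.COLOR_BGR2HSV)
q=np.array([w2b(a) for a in P.reshape(-1,3)]).reshape(P.shape)
rr=np.hypot(q[...,0],q[...,2]-65)
m=(hsv[...,1]<50)&(q[...,2]>100)&(rr>170)&(rr<192)&(abs(q[...,1])<80);m[240:]=0
s=q[m];print(len(s),np.percentile(s,[2,50,98],axis=0))
E
```

```text
time: 20.62
tcp_pos: [0.4813, -0.0442, 0.1199]
ee_rot: [-0.0, 0.735, -0.678, 0.001]
contact_force: [-5.4, 0.9, 18.0]
opening: 0.0004
time: 21.28
tcp_pos: [0.4494, -0.0472, 0.2378]
ee_rot: [0.0, 0.735, -0.679, 0.001]
contact_force: [0.2, -0.2, -0.1]
opening: 0.0008
[-200.19860525    0.37595103  237.8262283 ] -85.4609112947054 [ 0.19994867 -0.24793949 -0.06895347]
2177 [[-176.45575185  -69.70221088  114.11564114]
 [-170.37890878    1.21100831  118.36944069]
 [-164.4088059    70.72663945  120.3723544 ]]
```

View pics/w16.png

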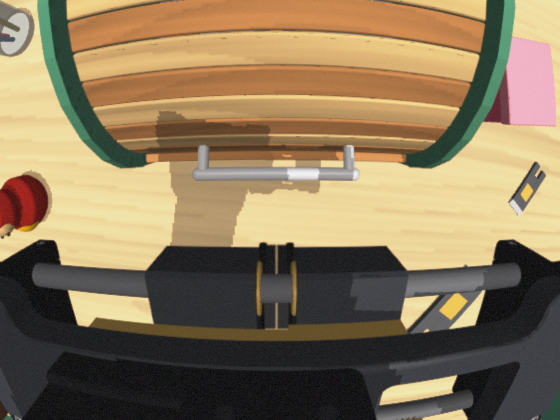

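Pressing 3 mm further raised the force to 18 N with the bar not moving, so the cover is on its stop. The bar is at bin (-170, top 120), where the shut position is (-171, 120). One last look at the bystanders, then I'll hand in.

Run:
```python
from h import *
p,d=r.capture("top");cv2.imwrite("pics/t17.png",p[:,:,::-1])
a=cv2.imread("pics/top0.png");D=cv2.absdiff(a,p[:,:,::-1]).max(2)
for n,(x,y,w,h) in dict(fig=(108,215,45,42),pot=(88,105,52,50),gift=(370,125,62,62)).items(): print(n,(D[y:y+h,x:x+w]>40).sum())
r.sign_off()
```

```text
fig 0
pot 0
gift 0
the job is handed in; nothing more can be done
```

View pics/t17.png

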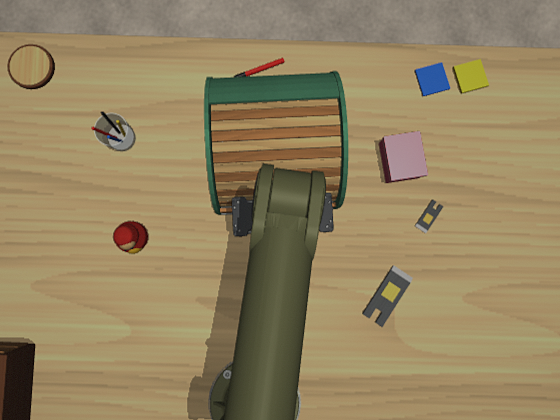

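The plane iron is in the bin with the cover shut, and the job was handed in at about 21 s of the 72 s allowed. I rolled the cover back to about 1.48 rad and laid the middle-sized iron on the rest with its notch over the pin. After letting go, I pulled the cover forward from behind the bar and pressed it down shut.

- **Iron:** after letting go it lay flat and in line with the rest. The notch point was within about 1 mm of the pin, against the 9 mm allowed. I could not see it again once the cover was shut.
- **Cover:** it was on its stop. Pressing further raised the force to 18 N with no movement, and the bar was within 1 mm of its shut position.
- **Bystanders:** the figurine, pen pot and gift box show no change between the first and last top pictures. The honing stone looked unmoved in the last picture before shutting, but I did not measure it.
- **Robot:** it was clear of everything at hand-in, and none of the checks I made failed or disagreed.

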